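Lid and latch the food box

ROBOT

A 6-joint arm with a two-finger parallel gripper is mounted at the origin on the work surface. World frame = base frame: x ahead of the robot, y to its left, z up, the work surface at z = 0. Lengths are in m, angles in rad, forces in N, time in s.
With the tool pointing down it reaches from about 0.225 to 0.875 m from the base axis. Payload 3.4 kg.
Tool frame: the origin (TCP) lies at the very end of the fingers, on their centre line; the grasp point (between the pads) lies manip.grip_point_offset behind it (manip.grip_point_offset is the distance from the TCP to the grasp point, in m); z points along the fingers, y is the line along which they close (so a half turn about z gives the same grasp; the last joint's range is limited). The gripper opens to 85 mm and grips with 20 to 120 N. Pads are 22 mm wide; open, the fingers measure 114 mm over their backs; the gripper's body (76 mm by 85 mm) begins 54 mm behind the grasp point. The pads swing forward as they close: fully open they stand 13 mm farther back than shut.
Start: joints at [1.047, 0.276, 1.505, -0, 1.361, -0.121], TCP at [0.225, 0.529, 0.231] pointing down, gripper open.
Joint ranges: [-2.89, 2.89], [-0.75, 2.08], [0.22, 2.7], [-1.18, 4.32], [0.11, 2.71], [-2.7, 2.7]. Speed limits (rad/s): [2.57, 2.57, 3.14, 3.14, 3.14, 3.14].

INTERFACE

Orientations are given as a unit quaternion [w, x, y, z].
In Python, from rig import manip gives the robot as it stands.
- The arm moves only by the shell command python3 -m pendant 'ROWS' [FORCE]. ROWS is JSON, a list of rows, each an object of numbers: "jaw": the opening, from -1 (shut) to 1 (fully open); "tx", "ty", "tz": the shift along the world's x, y, z in cm; "ax", "ay", "az": the turn, a rotation vector about the world's x, y, z in degrees. In form: [{"jaw": .., "tx": .., "ty": .., "tz": .., "ax": .., "ay": .., "az": ..}, ...]. A call has 1 to 10 rows; each row is the pose to reach, as a shift and turn from the pose commanded when the call began; what a row does not reach only later rows make up. A row lasts 1/8 s, in which the tool goes at most 62.5 mm and 10.7 degrees, less where a joint would pass 70% of its speed; a pose out of reach is approached as far as the arm can. A call with a gripper value outside its range is refused whole. The fingers move at their own pace and stop on an object; FORCE is the grip in N (left out, the last holds). Time passes only in rows, so rows that repeat a pose let the fingers close. It gives the time, the measured TCP pose, the force, the opening and the grip force at its end, in the units of the state.
- manip.get_state(): the state, without advancing time (a new reading comes with each control period).
- manip.get_image(name): name is "scene" or "top" or "wrist"; returns a dict with "pixels" (480x640x3 uint8, blue, green, red), "depth" (480x640 float32, m along the optical axis (not along the pixel's ray), 0 where there is no reading), "fx", "fy", "cx", "cy" (pixels), "pose" (4x4, takes a point from camera to world coordinates). Camera axes: x right, y down, z forward; pixel columns grow to the right and rows downward; lengths in m; the calibration is good to about 2 mm. A picture is of the moment at which its call begins.
- manip.sign_off(): hands the job in; it is judged then, once.
The state is a dict: "clock": time; "qpos": joint angles; "qd": joint speeds; "effort": joint torques, N m; "position": TCP position; "ee_rot": TCP orientation; "contact_force": force on the tool from outside, world axes, zero at the start; "moment": the same for the moment, N m; "width": finger opening in m; "gripper_force": force on a finger pad.
Only numpy, scipy, OpenCV 4.12 (cv2) and the standard library are available. Lean on these libraries where they do the work, as an engineer would, in place of code of your own. Each camera call takes 0.05 s, during which the arm holds its last target. There are 200 camera calls.

TASK

Put the rectangular wooden lid on the white food box with its handle up and its step down inside the mouth, setting it down rather than dropping it. Then swing the box's wire bail over the lid and down until its bar rests fully home in the catch on the other end. Leave the other kitchen things standing where they are.

Things in the scene. Friction and masses are not known exactly. Their poses are not given: they have to be found in the camera images.
- keeper: White enamelled open-topped food box, 150 mm long (its x) by 110 mm wide (its y) by 85 mm high, walls 5 mm thick (mouth 140 x 100 mm); it cannot move. Origin: centre of its underside on the counter. Its +x end carries the two hinge ears of the bail, its -x end the catch. It may stand turned on the counter.
- mouth (a point): Centre of the mouth of the box, level with the rim, 85 mm above the box's origin. Axes as the box's.
- lid: Loose rectangular wooden lid, 200 g; origin: centre of its underside. Plug 12 mm deep (lower 6 mm: 126 x 86 mm, upper 6 mm: 134 x 94), flange 152 x 112 x 6 mm (top at z = 18 mm), bar handle 60 mm long along its x, 14 thick, z = 18 to 54 mm. Starts on the counter, handle up. Seated: origin on the axis of the box, 73 mm above the origin of the box, x along the x of the box, either way round.
- bail (a joint): Angle of the wire bail about its hinge: 0 = closed, lying level over the lid with its bar in the catch; it grows as the bail swings up and back (1.57 = upright); it starts open, leaning back away from the box. The hinge is stiff: the bail stays where it is left, and a push of 1 to 2 N at the bar moves it.
- bail_hinge (a point): Middle of the bail's hinge axis (parallel to the box's y), at x = +90 mm, z = 98 mm in the box's frame.
- bail_bar (a point): Middle of the cross bar of the bail, a steel rod 8 mm thick, 86 mm long, parallel to the y of the box, 188 mm from the hinge axis. The bail is a U: two straight arms of the same rod, 86 mm apart, join the bar to the hinge; it is open between them and the handle of the lid passes through. Closed, the arms lie 3 mm above the seated lid.
- catch (a point): Where the middle of the bar lies when it rests in the catch: x = -98 mm, z = 98 mm in the box's frame, 23 mm out from the box's end wall. The catch is two steel brackets, 14 mm wide, 28 mm to either side of this point, with an upturned lip outside the bar that ends level with the bar's top.
- pot_lid: Bystander: round steel saucepan lid, 116 mm across, 42 mm high with its black knob; origin at the centre of its underside. Not the lid of the box.
- mug: Bystander: white mug, 76 mm across, 90 mm high, handle at its +y; origin under its centre.
- bowl: Bystander: white bowl, 130 mm across, 55 mm high; origin under its centre.
- soap: Bystander: white bottle with a red cap, 64 mm across, 170 mm high; origin under its centre.
- jar: Bystander: glass jar with a steel cap, 80 mm across, 110 mm high; origin under its centre.
- spatula: Bystander: wooden spatula lying on the counter, handle to its -x; origin on its underside.
Things that resemble listed ones, but are neither listed nor needed, are in the scene too. What is shaped like the keeper but yellow is not meant.

How it is judged:
On the way, in this order (a step that is already met when the one before it is completed fails the run):
1. the lid is seated in the mouth of the box, handle up, while the bail is still open (more than 1 rad) (x of lid in the frame of keeper between -0.006 and 0.006 m and y of lid in the frame of keeper between -0.006 and 0.006 m and z of lid in the frame of keeper below 0.076 m and angle between lid's own z axis and vertical below 0.06 rad and angle between the x axis of lid and the x axis of keeper, either way round below 0.1 rad and value of joint bail above 1 rad), for 0.2 s.
2. the bail is swung down into its catch (under 0.035 rad) (value of joint bail below 0.035 rad), for 0.2 s.
At the end, for the whole second after the job is handed in: The lid sits in the mouth with its handle up (within 6 mm of centre along and across the box, no more than 3 mm above fully seated, level within 0.06 rad, square within 0.1 rad) and at rest, and the bail is closed to within 0.035 rad, its bar in the catch (x of lid in the frame of keeper between -0.006 and 0.006 m and y of lid in the frame of keeper between -0.006 and 0.006 m and z of lid in the frame of keeper below 0.076 m and angle between lid's own z axis and vertical below 0.06 rad and angle between the x axis of lid and the x axis of keeper, either way round below 0.1 rad and value of joint bail below 0.035 rad and linear speed of lid below 0.02 m/s); the robot touches nothing.
It fails at once if a bystander is pushed more than 40 mm away from its place (distance of any of pot_lid, mug, bowl, soap, jar, spatula from where it was at the start of the episode above 0.04 m).
It fails at once if a bystander is tipped over (angle between any of pot_lid, mug, bowl, soap, jar's own z axis and vertical above 0.6 rad).
It fails at once if the wooden lid is dropped or thrown (faster than 0.6 m/s with no finger touching it) (linear speed of lid above 0.6 m/s and contact force between the fingers and lid below 0.05 N).
It also fails if it takes over 61 s, if anything falls off the work surface, if the arm or the gripper's body presses on something with over 40 N, if the wrist force passes 120 N, or if a joint passes its speed limit or range.

## Working session

There is one attempt and no reset: what is moved stays moved. The work goes in short steps, Python scripts to look and compute and a shell command to move; the robot and the scene stay as the last step left them, time stands still between calls to the robot, and variables do not carry over. Pictures are saved under pics/ and viewed, at most 10 in all, crops included, and the job is handed in when it is done.

```bash
mkdir -p pics; ls; cat > h.py <<'E'
import numpy as np, cv2, pickle
from rig import manip
def grab(n):
    im=manip.get_image(n); pickle.dump(im,open(f'{n}.pkl','wb')); return im
def load(n): return pickle.load(open(f'{n}.pkl','rb'))
def pts(im):
    d=im['depth'];v,u=np.mgrid[:480,:640]
    P=np.stack([(u-im['cx'])/im['fx']*d,(v-im['cy'])/im['fy']*d,d],-1)
    T=np.array(im['pose']);W=P@T[:3,:3].T+T[:3,3];W[d==0]=np.nan;return W
def ray(im,u,v,z):
    T=np.array(im['pose']);r=T[:3,:3]@np.array([(u-im['cx'])/im['fx'],(v-im['cy'])/im['fy'],1]);o=T[:3,3]
    return o+r*(z-o[2])/r[2]
E
python3 - <<'E'
from h import *
for n in('top','scene'):
    im=grab(n);cv2.imwrite(f'pics/{n}0.png',im['pixels'])
    print(n,np.array(im['pose']).round(3).tolist(),im['fx'])
s=manip.get_state();print(s['position'],s['ee_rot'],s['clock'],manip.grip_point_offset)
E
```

```text
pics
top [[-0.009, -0.986, 0.165, 0.283], [-1.0, 0.013, 0.024, -0.031], [-0.026, -0.165, -0.986, 1.265], [0.0, 0.0, 0.0, 1.0]] 440.93599013803686
scene [[0.333, 0.53, -0.78, 1.499], [0.943, -0.203, 0.265, -0.352], [-0.018, -0.823, -0.567, 0.834], [0.0, 0.0, 0.0, 1.0]] 470.78771324989543
[0.2251593  0.52854696 0.23050362] [-2.50399963e-04  2.00030504e-01  9.79789292e-01 -8.23093928e-04] 0.1 0.0187
```

View pics/top0.png

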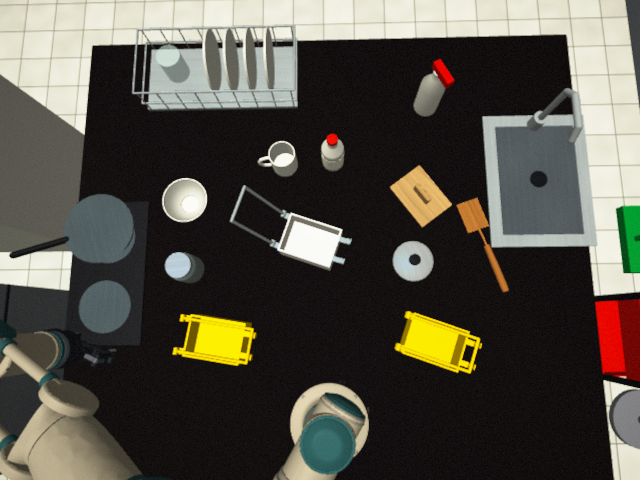

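View pics/scene0.png

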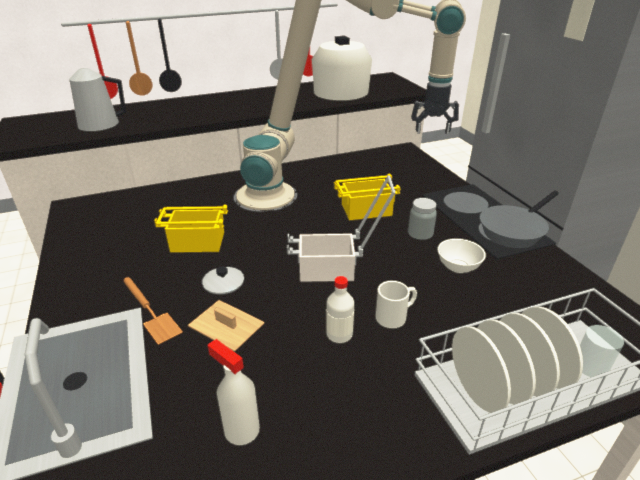

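Top view: white box at (310,240), bail leaning left with its bar at (240,205), and catch at (345,245). The wooden lid is at (421,195). Candidates:
- Lid: the wooden board with bar handle (421,195) fits. The steel pot lid (413,261) and spatula (474,215) don't.
- Box: white (310,240) fits. The yellow ones at (215,340) and (438,342) don't.

```bash
python3 - <<'E'
from h import *
im=load('top');W=pts(im);px=im['pixels'];hsv=cv2.cvtColor(px,cv2.COLOR_BGR2HSV)
c=cv2.resize(px[140:300,220:520],None,fx=2.6,fy=2.6,interpolation=cv2.INTER_CUBIC);cv2.imwrite('pics/crop1.png',c)
def rect(m,z,name):
    m=m.astype(np.uint8);n,l,s,_=cv2.connectedComponentsWithStats(m);k=1+s[1:,4].argmax();m=(l==k)
    cn=max(cv2.findContours(m.astype(np.uint8),0,2)[0],key=cv2.contourArea)[:,0]
    P=np.array([ray(im,u,v,z)[:2] for u,v in cn]);r=cv2.minAreaRect((P*1000).astype(np.float32));print(name,r,cv2.boxPoints(r).round(0).tolist());return m
x0=np.zeros((480,640),bool);x0[155:235,385:455]=1
lid=rect((hsv[...,0]>8)&(hsv[...,0]<28)&(hsv[...,1]>60)&x0,.018,'lid')
print('lid z pct',np.nanpercentile(W[...,2][lid],[2,25,50,75,98]).round(3))
hm=lid&(W[...,2]>.04);Q=W[hm];print('handle',len(Q),Q.mean(0).round(4)); r=cv2.minAreaRect((Q[:,:2]*1000).astype(np.float32));print(r)
x1=np.zeros((480,640),bool);x1[195:285,265:355]=1
rim=x1&(W[...,2]>.075)&(W[...,2]<.093)&(hsv[...,1]<60)
rm=rect(rim,.085,'rim');r=cv2.minAreaRect((W[rm][:,:2]*1000).astype(np.float32));print('rim depth',r,np.nanmedian(W[rm][:,2]))
# bail
x2=np.zeros((480,640),bool);x2[175:262,225:360]=1
b=x2&(W[...,2]>.105);Q=W[b];print('bail',len(Q),Q[:,2].max());i=Q[:,2]>Q[:,2].max()-.012;print('bar ends',Q[i][Q[i][:,1].argmin()],Q[i][Q[i][:,0].argmin()],Q[i][Q[i][:,0].argmax()],Q[i].mean(0))
ca=x2&(W[...,2]>.08)&(np.arange(640)[None]>338);print('catch',W[ca].mean(0),W[ca].min(0),W[ca].max(0))
E
```

```text
lid ((628.9925537109375, -267.18572998046875), (182.6700439453125, 135.52780151367188), 35.71917724609375) [[515.0, -265.0], [594.0, -376.0], [743.0, -269.0], [664.0, -159.0]]
lid z pct [-0.002  0.016  0.018  0.02   0.054]
handle 123 [ 0.6323 -0.2729  0.0519]
((633.0053100585938, -274.2160949707031), (59.39236068725586, 15.36556625366211), 36.568485260009766)
rim ((492.7610778808594, 37.408485412597656), (195.5431671142578, 110.48062896728516), 70.81123352050781) [[408.0, -37.0], [513.0, -73.0], [577.0, 112.0], [473.0, 148.0]]
rim depth ((493.64666748046875, 37.943199157714844), (197.0809783935547, 111.35516357421875), 70.99322509765625) 0.08436805917677992
bail 424 0.2796432758154366
bar ends [0.5882487  0.18048327 0.26961748] [0.50440101 0.21123409 0.27017035] [0.59189334 0.18440228 0.27384022] [0.54906677 0.19950721 0.27343516]
catch [ 0.48304644 -0.04629563  0.08870827] [ 0.43132264 -0.06688029  0.08016334] [ 0.52463133 -0.0339296   0.10548275]
```

View pics/crop1.png

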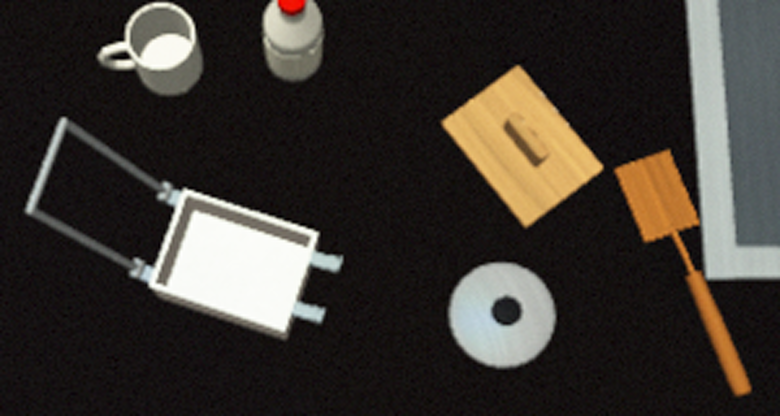

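The crop confirms the lid (wood, bar handle) and the white box with its open bail. The lid outline is too big (183 mm against 152), so I'll refine both.

```bash
python3 - <<'E'
from h import *
im=load('top');W=pts(im);px=im['pixels'];hsv=cv2.cvtColor(px,cv2.COLOR_BGR2HSV)
z=W[...,2];X,Y=W[...,0],W[...,1]
m=(np.hypot(X-.6325,Y+.2735)<.12)&(z>.012)&(z<.024);m=cv2.morphologyEx(m.astype(np.uint8),2,np.ones((3,3)))
print('lid',cv2.minAreaRect((W[m>0][:,:2]*1000).astype(np.float32)),m.sum(),np.median(z[m>0]))
a=np.radians(70.9);c=np.array([.4935,.0377]);e=np.array([np.cos(a),np.sin(a)]);n=np.array([-e[1],e[0]])
Q=W[(z>.078)&(z<.092)&(np.hypot(X-c[0],Y-c[1])<.13)]
p=(Q[:,:2]-c)@e;q=(Q[:,:2]-c)@n
for s in(-1,1):
    k=(q*s>47)|(q*s>.047);print('long wall',s,p[k].min(),p[k].max(),q[k].mean(), np.degrees(np.polyfit(p[k],q[k],1)[0]))
h,_,_=np.histogram2d(p,q,bins=[np.arange(-.12,.125,.006),np.arange(-.06,.065,.01)]);print(h.astype(int))
# counter level
print(np.nanmedian(z[(X>.3)&(X<.8)&(abs(Y)<.3)&(z<.008)]))
E
```

```text
lid ((632.9274291992188, -273.9522705078125), (152.21768188476562, 113.76551818847656), 36.3988037109375) 1697 0.01827175863762931
long wall -1 -0.06749326324086949 0.09274225767568833 -0.051437865818428755 0.1416378074939528
long wall 1 -0.06651168859292654 0.09901745262030709 0.052805205005440635 -0.4590054660992318
[[0 0 0 0 0 0 0 0 0 0 0 0]
 [0 0 0 0 0 0 0 0 0 0 0 0]
 [0 0 0 0 0 0 0 0 0 0 0 0]
 [0 0 1 2 0 0 0 0 1 1 0 0]
 [0 0 3 4 0 0 0 0 2 2 0 0]
 [0 0 3 6 0 0 0 0 5 2 0 0]
 [0 0 3 9 0 0 0 0 7 5 0 0]
 [0 0 3 8 0 0 0 0 6 5 0 0]
 [1 2 6 8 2 3 2 2 7 6 2 0]
 [3 6 5 5 4 5 4 5 6 5 6 5]
 [3 2 0 0 0 0 0 0 0 0 0 6]
 [4 1 0 0 0 0 0 0 0 0 0 5]
 [3 2 0 0 0 0 0 0 0 0 0 5]
 [5 1 0 0 0 0 0 0 0 0 0 4]
 [3 2 0 0 0 0 0 0 0 0 0 5]
 [4 1 0 0 0 0 0 0 0 0 0 4]
 [4 2 0 0 0 0 0 0 0 0 0 4]
 [3 1 0 0 0 0 0 0 0 0 0 6]
 [4 2 0 0 0 0 0 0 0 0 0 4]
 [3 1 0 0 0 0 0 0 0 0 0 5]
 [5 1 0 0 0 0 0 0 0 0 0 4]
 [3 1 0 0 0 0 0 0 0 0 0 6]
 [2 2 0 0 0 0 0 0 0 0 0 5]
 [4 1 0 0 0 0 0 0 0 0 0 4]
 [4 0 0 0 0 0 0 0 0 0 0 5]
 [3 1 0 0 0 0 0 0 0 0 0 5]
 [5 1 0 0 0 0 0 0 0 0 0 4]
 [3 1 0 0 0 0 0 0 0 0 0 5]
 [3 2 0 0 0 0 0 0 0 0 0 5]
 [4 1 0 0 0 0 0 0 0 0 0 5]
 [4 1 0 0 0 0 0 0 0 0 0 4]
 [3 2 0 0 0 0 0 0 0 0 0 6]
 [3 3 1 3 2 2 2 2 3 3 2 5]
 [2 7 8 5 6 6 7 6 4 7 8 2]
 [0 8 6 0 0 0 0 0 0 3 7 1]
 [0 5 3 0 0 0 0 0 0 2 7 1]
 [0 0 0 0 0 0 0 0 0 0 0 1]
 [0 0 0 0 0 0 0 0 0 0 0 0]
 [0 0 0 0 0 0 0 0 0 0 0 0]
 [0 0 0 0 0 0 0 0 0 0 0 0]]
0.0002625783617413724
```

Box centre (0.496, 0.046), yaw 70.8°. The measured bail radius of 187 mm agrees with that. Lid is at (0.633, -0.274), yaw 36.4°, 152x114 mm, top at 18 mm. Moving above the lid.

```bash
python3 -m pendant '[{"jaw":1,"tz":10},{"jaw":1,"tz":10},{"jaw":1,"tz":10,"tx":40.8,"ty":-80.3,"az":-120.5},{"jaw":1,"tz":10,"tx":40.8,"ty":-80.3,"az":-120.5},{"jaw":1,"tz":10,"tx":40.8,"ty":-80.3,"az":-120.5},{"jaw":1,"tz":10,"tx":40.8,"ty":-80.3,"az":-120.5},{"jaw":1,"tz":10,"tx":40.8,"ty":-80.3,"az":-120.5},{"jaw":1,"tz":10,"tx":40.8,"ty":-80.3,"az":-120.5},{"jaw":1,"tz":10,"tx":40.8,"ty":-80.3,"az":-120.5},{"jaw":1,"tz":10,"tx":40.8,"ty":-80.3,"az":-120.5}]' 40
```

```text
invalid input at $[0]: expected keys jaw, tx, ty, tz, ax, ay, az
```

```bash
python3 -m pendant '[{"jaw":1,"tx":0,"ty":0,"tz":10,"ax":0,"ay":0,"az":0},{"jaw":1,"tx":0,"ty":0,"tz":10,"ax":0,"ay":0,"az":0},{"jaw":1,"tx":40.8,"ty":-80.3,"tz":10,"ax":0,"ay":0,"az":-120.5},{"jaw":1,"tx":40.8,"ty":-80.3,"tz":10,"ax":0,"ay":0,"az":-120.5},{"jaw":1,"tx":40.8,"ty":-80.3,"tz":10,"ax":0,"ay":0,"az":-120.5},{"jaw":1,"tx":40.8,"ty":-80.3,"tz":10,"ax":0,"ay":0,"az":-120.5},{"jaw":1,"tx":40.8,"ty":-80.3,"tz":10,"ax":0,"ay":0,"az":-120.5},{"jaw":1,"tx":40.8,"ty":-80.3,"tz":10,"ax":0,"ay":0,"az":-120.5},{"jaw":1,"tx":40.8,"ty":-80.3,"tz":10,"ax":0,"ay":0,"az":-120.5},{"jaw":1,"tx":40.8,"ty":-80.3,"tz":10,"ax":0,"ay":0,"az":-120.5}]' 40
cat > st.py <<'E'
from h import *
from scipy.spatial.transform import Rotation as R
s=manip.get_state();q=s['ee_rot'];r=R.from_quat([q[1],q[2],q[3],q[0]]).as_matrix()
print('t',s['clock'],'p',s['position'].round(4),'yaw of tool y',np.degrees(np.arctan2(r[1,1],r[0,1])).round(2),'z',r[:,2].round(3),'F',np.round(s['contact_force'],1),'q',np.round(s['qpos'],2),'w',round(s['width'],4))
E
python3 st.py
```

```text
clock: 1.35
position: [0.4523, 0.0814, 0.3312]
ee_rot: [-0.0, 0.816, 0.578, 0.0]
contact_force: [0.5, 0.7, 0.0]
width: 0.0855
gripper_force: 0.0
t 1.35 p [0.4523 0.0814 0.3312] yaw of tool y -19.39 z [ 0.  0. -1.] F [0.5 0.7 0. ] q [0.03 0.05 1.54 0.   1.55 0.36] w 0.0855
```

```bash
cat >> h.py <<'E'
def box(im,c=(.4958,.0459),yaw=70.8):
    W=pts(im);z=W[...,2];a=np.radians(yaw);e=np.array([np.cos(a),np.sin(a)]);n=np.array([-e[1],e[0]]);c=np.array(c)
    m=(z>.080)&(z<.090)&(np.hypot(W[...,0]-c[0],W[...,1]-c[1])<.11);Q=W[m];p=(Q[:,:2]-c)@e*1000;q=(Q[:,:2]-c)@n*1000
    print('zmed',np.median(Q[:,2]),m.sum())
    for nm,k,u,v in(('+q',(q>44)&(abs(p)<60),p,q),('-q',(q<-44)&(abs(p)<60),p,q),('+p',(p>67)&(p<80)&(abs(q)<22),q,p),('-p',(p<-67)&(p>-80)&(abs(q)<15),q,p)):
        if k.sum()>20:print(nm,k.sum(),'range',np.percentile(v[k],[2,98]).round(1),'mean',v[k].mean().round(2),'slope deg',np.degrees(np.polyfit(u[k],v[k],1)[0]).round(2))
E
python3 - <<'E'
from h import *
im=grab('wrist');cv2.imwrite('pics/w1.png',im['pixels']);box(im);print(np.round(im['pose'],3).tolist())
E
```

```text
zmed 0.08545495001544523 2821
+q 407 range [53.5 57.7] mean 55.53 slope deg -0.4
-q 570 range [-52.  -46.7] mean -49.0 slope deg -0.17
+p 202 range [70.8 75.2] mean 73.01 slope deg 0.25
-p 148 range [-74.6 -69.2] mean -71.47 slope deg -0.41
[[0.943, -0.318, -0.102, 0.478], [-0.334, -0.898, -0.287, 0.155], [-0.0, 0.305, -0.952, 0.475], [0.0, 0.0, 0.0, 1.0]]
```

View pics/w1.png

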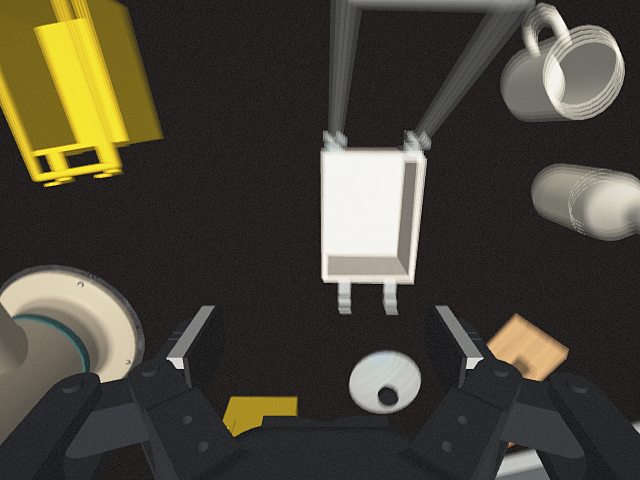

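The wrist view shows the box at (370,215), mug and soap on the right, and the lid at (525,350), blurred by motion. I'll re-measure the box when the arm is still, and continue to the lid.

```bash
python3 -m pendant '[{"jaw":1,"tx":18,"ty":-35.5,"tz":-13,"ax":0,"ay":0,"az":-34},{"jaw":1,"tx":18,"ty":-35.5,"tz":-13,"ax":0,"ay":0,"az":-34},{"jaw":1,"tx":18,"ty":-35.5,"tz":-13,"ax":0,"ay":0,"az":-34},{"jaw":1,"tx":18,"ty":-35.5,"tz":-13,"ax":0,"ay":0,"az":-34},{"jaw":1,"tx":18,"ty":-35.5,"tz":-13,"ax":0,"ay":0,"az":-34},{"jaw":1,"tx":18,"ty":-35.5,"tz":-13,"ax":0,"ay":0,"az":-34},{"jaw":1,"tx":18,"ty":-35.5,"tz":-13,"ax":0,"ay":0,"az":-34},{"jaw":1,"tx":18,"ty":-35.5,"tz":-13,"ax":0,"ay":0,"az":-34},{"jaw":1,"tx":18,"ty":-35.5,"tz":-13,"ax":0,"ay":0,"az":-34}]' 40 >/dev/null
python3 st.py; python3 - <<'E'
from h import *
im=grab('wrist');W=pts(im);z=W[...,2];X,Y=W[...,0],W[...,1];hsv=cv2.cvtColor(im['pixels'],cv2.COLOR_BGR2HSV)
w=(hsv[...,1]>50)&(hsv[...,0]>5)&(hsv[...,0]<30)&(np.hypot(X-.633,Y+.274)<.12)
for lo,hi in((.012,.024),(.048,.06)):
    m=cv2.morphologyEx((w&(z>lo)&(z<hi)).astype(np.uint8),2,np.ones((3,3)))>0
    print(lo,m.sum(),np.median(z[m]) if m.any() else 0,cv2.minAreaRect((W[m][:,:2]*1000).astype(np.float32)))
E
```

```text
t 2.525 p [ 0.6315 -0.2709  0.2008] yaw of tool y -53.01 z [-0.001  0.001 -1.   ] F [-0.2  0.6 -0.1] q [-0.51  0.46  1.29  0.    1.39  0.42] w 0.0855
0.012 16770 0.018764914416462136 ((631.0721435546875, -271.76580810546875), (151.9947509765625, 112.23475646972656), 36.442806243896484)
0.048 1085 0.05442881076274797 ((631.4971313476562, -271.69512939453125), (59.422183990478516, 13.79248046875), 36.538787841796875)
```

```bash
python3 -m pendant '[{"jaw":1,"tx":0,"ty":-0.1,"tz":-6,"ax":0,"ay":0,"az":-0.5},{"jaw":1,"tx":0,"ty":-0.1,"tz":-11,"ax":0,"ay":0,"az":-0.5},{"jaw":1,"tx":0,"ty":-0.1,"tz":-15,"ax":0,"ay":0,"az":-0.5},{"jaw":1,"tx":0,"ty":-0.1,"tz":-17.6,"ax":0,"ay":0,"az":-0.5},{"jaw":1,"tx":0,"ty":-0.1,"tz":-17.6,"ax":0,"ay":0,"az":-0.5},{"jaw":1,"tx":0,"ty":-0.1,"tz":-17.6,"ax":0,"ay":0,"az":-0.5}]' 40 >/dev/null
python3 st.py
python3 -m pendant '[{"jaw":-1,"tx":0,"ty":0,"tz":0,"ax":0,"ay":0,"az":0},{"jaw":-1,"tx":0,"ty":0,"tz":0,"ax":0,"ay":0,"az":0},{"jaw":-1,"tx":0,"ty":0,"tz":0,"ax":0,"ay":0,"az":0},{"jaw":-1,"tx":0,"ty":0,"tz":0,"ax":0,"ay":0,"az":0},{"jaw":-1,"tx":0,"ty":0,"tz":0,"ax":0,"ay":0,"az":0},{"jaw":-1,"tx":0,"ty":0,"tz":0,"ax":0,"ay":0,"az":0},{"jaw":-1,"tx":0,"ty":0,"tz":0,"ax":0,"ay":0,"az":0},{"jaw":-1,"tx":0,"ty":0,"tz":0,"ax":0,"ay":0,"az":0}]' 50; python3 st.py
```

```text
t 3.325 p [ 0.633  -0.2725  0.0274] yaw of tool y -53.46 z [ 0.003 -0.001 -1.   ] F [-0.1 -0.5  0.3] q [-0.51  0.59  1.51  0.    1.03  0.43] w 0.0855
clock: 4.32
position: [0.6321, -0.2729, 0.0257]
ee_rot: [0.0, 0.95, 0.313, 0.0]
contact_force: [1.2, 0.8, 3.7]
width: 0.0129
gripper_force: 49.9
t 4.325 p [ 0.6321 -0.2729  0.0257] yaw of tool y -53.53 z [ 0.001 -0.    -1.   ] F [1.2 0.8 3.7] q [-0.51  0.6   1.51 -0.    1.03  0.43] w 0.0129
```

```bash
python3 -m pendant '[{"jaw":-1,"tx":0,"ty":0,"tz":3,"ax":0,"ay":0,"az":0},{"jaw":-1,"tx":0,"ty":0,"tz":8,"ax":0,"ay":0,"az":0},{"jaw":-1,"tx":0,"ty":0,"tz":13,"ax":0,"ay":0,"az":0},{"jaw":-1,"tx":-3,"ty":3.5,"tz":17,"ax":0,"ay":0,"az":6},{"jaw":-1,"tx":-7,"ty":8,"tz":17,"ax":0,"ay":0,"az":14},{"jaw":-1,"tx":-11,"ty":13,"tz":17,"ax":0,"ay":0,"az":22},{"jaw":-1,"tx":-15,"ty":17.5,"tz":17,"ax":0,"ay":0,"az":30},{"jaw":-1,"tx":-17.5,"ty":20.6,"tz":17,"ax":0,"ay":0,"az":34.3},{"jaw":-1,"tx":-17.5,"ty":20.6,"tz":17,"ax":0,"ay":0,"az":34.3},{"jaw":-1,"tx":-17.5,"ty":20.6,"tz":17,"ax":0,"ay":0,"az":34.3}]' >/dev/null
python3 -m pendant '[{"jaw":-1,"tx":0,"ty":0,"tz":0,"ax":0,"ay":0,"az":0},{"jaw":-1,"tx":0,"ty":0,"tz":0,"ax":0,"ay":0,"az":0},{"jaw":-1,"tx":0,"ty":0,"tz":0,"ax":0,"ay":0,"az":0}]' >/dev/null
python3 st.py; python3 - <<'E'
from h import *
im=grab('wrist');cv2.imwrite('pics/w2.png',im['pixels']);box(im);print(np.round(im['pose'],3).tolist())
im=grab('top');box(im)
E
```

```text
t 5.95 p [ 0.4572 -0.0672  0.1951] yaw of tool y -19.26 z [-0.  0. -1.] F [-0.1  0.  -3.7] q [-0.3   0.13  1.79 -0.    1.22  0.04] w 0.0131
zmed 0.085656686765396 2507
+q 1271 range [52.4 57.5] mean 54.65 slope deg -0.22
-q 1236 range [-52.3 -47.2] mean -49.42 slope deg -0.14
[[0.943, -0.316, -0.102, 0.483], [-0.332, -0.898, -0.288, 0.007], [-0.001, 0.305, -0.952, 0.338], [0.0, 0.0, 0.0, 1.0]]
zmed 0.08456227788579573 265
+q 63 range [49.8 54.9] mean 52.38 slope deg -0.02
-q 47 range [-55.3 -49.6] mean -52.21 slope deg 0.07
+p 31 range [68.5 73.7] mean 71.19 slope deg 0.39
```

View pics/w2.png

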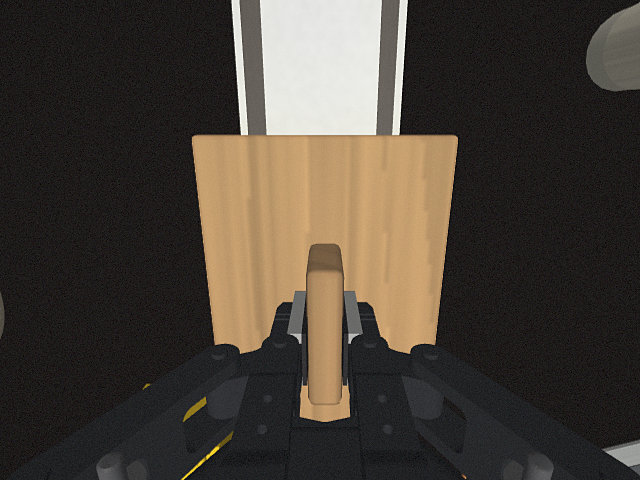

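The lid is held square. The box's long walls appear at columns 250 and 390, and the flange front edge is at row 137. The two cameras differ by about 2.5 mm in box y, so I'll measure lid against box within each camera.

```bash
python3 - <<'E'
from h import *
c=np.array([.4958,.0459]);a=np.radians(70.8);e=np.array([np.cos(a),np.sin(a)]);n=np.array([-e[1],e[0]])
tcp=manip.get_state()['position'][:2];print('tcp pq',((tcp-c)@e*1e3).round(1),((tcp-c)@n*1e3).round(1))
for nm in('wrist','top'):
    im=load(nm);W=pts(im);hsv=cv2.cvtColor(im['pixels'],cv2.COLOR_BGR2HSV);z=W[...,2]
    m=(hsv[...,1]>50)&(hsv[...,0]>5)&(hsv[...,0]<30)&(np.hypot(W[...,0]-.457,W[...,1]+.067)<.12)&(z>.1)
    zz=z[m];print(nm,m.sum(),np.percentile(zz,[5,25,50,75,95]).round(4))
    f=m&(abs(z-.188)<.008);Q=W[f];p=(Q[:,:2]-c)@e*1e3;q=(Q[:,:2]-c)@n*1e3
    print(' flange p',np.percentile(p,[0.2,99.8]).round(1),'z',np.median(Q[:,2]))
    for lo in range(-200,-40,20):
        k=(p>lo)&(p<lo+20)
        if k.sum()>10:print('  ',lo,q[k].min().round(1),q[k].max().round(1),k.sum(),'zmean',Q[k,2].mean().round(4), 'p max',p[k].max().round(1))
    h=m&(z>.215);print(' handle',h.sum(),cv2.minAreaRect((((W[h][:,:2]-c)@np.c_[e,n])*1e3).astype(np.float32)) if h.sum() else '')
E
```

```text
tcp pq -119.4 -0.5
wrist 51494 [0.1872 0.1878 0.1883 0.1888 0.2239]
 flange p [-189.8  -43.4] z 0.1881804160680437
   -200 -13.4 13.1 772 zmean 0.1881 p max -180.0
   -180 -13.2 12.9 298 zmean 0.1882 p max -164.5
   -160 -55.9 55.7 937 zmean 0.1881 p max -140.0
   -140 -56.4 55.8 4494 zmean 0.1882 p max -120.0
   -120 -56.4 55.4 7353 zmean 0.1882 p max -100.0
   -100 -56.8 55.8 9693 zmean 0.1882 p max -80.0
   -80 -56.8 55.7 11447 zmean 0.1882 p max -60.0
   -60 -57.0 55.6 10736 zmean 0.1881 p max -43.3
 handle 5231 ((-118.36090087890625, -2.0453262329101562), (59.21638488769531, 118.52143096923828), 18.05605697631836)
top 5449 [0.1862 0.4816 0.59   0.5971 0.6026]
 flange p [-175.7  -50.9] z 0.18751650209334003
   -180 -56.0 53.3 202 zmean 0.1873 p max -160.3
   -160 -17.1 53.2 186 zmean 0.1874 p max -140.2
   -140 10.7 53.2 62 zmean 0.1873 p max -120.7
   -120 12.0 53.1 48 zmean 0.1875 p max -100.5
   -100 -6.6 53.1 169 zmean 0.1875 p max -80.1
   -80 -33.4 53.2 255 zmean 0.1876 p max -60.1
   -60 -33.0 53.1 121 zmean 0.1875 p max -50.7
 handle 4405 ((-122.32481384277344, 34.37006759643555), (113.99755096435547, 155.96897888183594), 2.719696521759033)
```

```bash
python3 -m pendant '[{"jaw":-1,"tx":1,"ty":3.5,"tz":0,"ax":0,"ay":0,"az":0},{"jaw":-1,"tx":2.3,"ty":7.7,"tz":0,"ax":0,"ay":0,"az":0},{"jaw":-1,"tx":2.3,"ty":7.7,"tz":0,"ax":0,"ay":0,"az":0},{"jaw":-1,"tx":2.3,"ty":7.7,"tz":0,"ax":0,"ay":0,"az":0},{"jaw":-1,"tx":2.3,"ty":7.7,"tz":0,"ax":0,"ay":0,"az":0},{"jaw":-1,"tx":2.3,"ty":7.7,"tz":0,"ax":0,"ay":0,"az":0}]' >/dev/null
python3 st.py; python3 - <<'E'
from h import *
im=grab('wrist');box(im)
c=np.array([.4958,.0459]);a=np.radians(70.8);e=np.array([np.cos(a),np.sin(a)]);n=np.array([-e[1],e[0]])
tcp=manip.get_state()['position'][:2];print('tcp pq',((tcp-c)@e*1e3).round(1),((tcp-c)@n*1e3).round(1))
W=pts(im);hsv=cv2.cvtColor(im['pixels'],cv2.COLOR_BGR2HSV);z=W[...,2]
f=(hsv[...,1]>50)&(abs(z-.188)<.008);Q=W[f];p=(Q[:,:2]-c)@e*1e3;q=(Q[:,:2]-c)@n*1e3
k=p>p.max()-30;print('lid front p',np.percentile(p,99.9),'q',q[k].min(),q[k].max(),'z',np.median(Q[:,2]))
E
```

```text
t 6.8 p [0.4797 0.0095 0.1954] yaw of tool y -19.3 z [ 0. -0. -1.] F [-0.4  0.6 -2.1] q [-0.13  0.16  1.76 -0.    1.23  0.21] w 0.0133
zmed 0.08547087788840135 3593
+q 335 range [52.5 57.6] mean 54.75 slope deg -0.08
-q 343 range [-52.1 -47.1] mean -49.36 slope deg -0.08
+p 660 range [70.3 75.4] mean 72.64 slope deg 0.24
tcp pq -39.6 3.2
lid front p 36.50067653759132 q -53.07295641632457 59.295563882012054 z 0.18845430663147475
```

```bash
python3 -m pendant '[{"jaw":-1,"tx":0.7,"ty":2,"tz":0,"ax":0,"ay":0,"az":0},{"jaw":-1,"tx":1.35,"ty":3.75,"tz":-1,"ax":0,"ay":0,"az":0},{"jaw":-1,"tx":1.35,"ty":3.75,"tz":-4,"ax":0,"ay":0,"az":0},{"jaw":-1,"tx":1.35,"ty":3.75,"tz":-7,"ax":0,"ay":0,"az":0},{"jaw":-1,"tx":1.35,"ty":3.75,"tz":-7.5,"ax":0,"ay":0,"az":0},{"jaw":-1,"tx":1.35,"ty":3.75,"tz":-7.5,"ax":0,"ay":0,"az":0},{"jaw":-1,"tx":1.35,"ty":3.75,"tz":-7.5,"ax":0,"ay":0,"az":0}]' >/dev/null; python3 st.py
python3 -m pendant '[{"jaw":-1,"tx":0,"ty":0,"tz":-0.5,"ax":0,"ay":0,"az":0},{"jaw":-1,"tx":0,"ty":0,"tz":-1,"ax":0,"ay":0,"az":0},{"jaw":-1,"tx":0,"ty":0,"tz":-1.3,"ax":0,"ay":0,"az":0},{"jaw":-1,"tx":0,"ty":0,"tz":-1.6,"ax":0,"ay":0,"az":0},{"jaw":-1,"tx":0,"ty":0,"tz":-1.8,"ax":0,"ay":0,"az":0},{"jaw":-1,"tx":0,"ty":0,"tz":-1.9,"ax":0,"ay":0,"az":0},{"jaw":-1,"tx":0,"ty":0,"tz":-1.9,"ax":0,"ay":0,"az":0},{"jaw":-1,"tx":0,"ty":0,"tz":-1.9,"ax":0,"ay":0,"az":0}]' >/dev/null; python3 st.py
```

```text
t 7.725 p [0.4945 0.0477 0.1215] yaw of tool y -19.22 z [ 0.003 -0.    -1.   ] F [-0.4  0.1 -3.3] q [-0.04  0.25  1.84 -0.    1.05  0.29] w 0.0132
t 8.725 p [0.4935 0.0478 0.1014] yaw of tool y -19.22 z [ 0. -0. -1.] F [ 0.3 -0.8 -3.1] q [-0.04  0.27  1.87 -0.    1.    0.29] w 0.0131
```

```bash
python3 -m pendant '[{"jaw":-1,"tx":0,"ty":0,"tz":-0.15,"ax":0,"ay":0,"az":0},{"jaw":-1,"tx":0,"ty":0,"tz":-0.3,"ax":0,"ay":0,"az":0},{"jaw":-1,"tx":0,"ty":0,"tz":-0.4,"ax":0,"ay":0,"az":0},{"jaw":-1,"tx":0,"ty":0,"tz":-0.4,"ax":0,"ay":0,"az":0},{"jaw":-1,"tx":0,"ty":0,"tz":-0.4,"ax":0,"ay":0,"az":0},{"jaw":-1,"tx":0,"ty":0,"tz":-0.4,"ax":0,"ay":0,"az":0}]' >/dev/null; python3 st.py; python3 - <<'E'
from h import *
c=np.array([.4958,.0459]);a=np.radians(70.8);e=np.array([np.cos(a),np.sin(a)]);n=np.array([-e[1],e[0]])
im=grab('wrist');cv2.imwrite('pics/w3.png',im['pixels'])
W=pts(im);hsv=cv2.cvtColor(im['pixels'],cv2.COLOR_BGR2HSV);z=W[...,2]
f=(hsv[...,1]>50)&(abs(z-.091)<.008);Q=W[f];p=(Q[:,:2]-c)@e*1e3;q=(Q[:,:2]-c)@n*1e3
k=p>p.max()-30;print('lid front p',np.percentile(p,99.9),'q',q[k].min(),q[k].max(),'z',np.median(Q[:,2]))
E
```

```text
t 9.475 p [0.4935 0.0478 0.0986] yaw of tool y -19.22 z [ 0.001 -0.    -1.   ] F [-3.  -0.2  6.6] q [-0.04  0.27  1.87 -0.    0.99  0.29] w 0.013
lid front p 77.10202535291126 q -53.25988528251758 59.288019759383936 z 0.09173395945512591
```

```bash
python3 -m pendant '[{"jaw":0,"tx":0,"ty":0,"tz":0,"ax":0,"ay":0,"az":0},{"jaw":0,"tx":0,"ty":0,"tz":0,"ax":0,"ay":0,"az":0},{"jaw":0,"tx":0,"ty":0,"tz":0,"ax":0,"ay":0,"az":0},{"jaw":0,"tx":0,"ty":0,"tz":0,"ax":0,"ay":0,"az":0},{"jaw":0,"tx":0,"ty":0,"tz":3,"ax":0,"ay":0,"az":0},{"jaw":0,"tx":0,"ty":0,"tz":8,"ax":0,"ay":0,"az":0},{"jaw":0,"tx":-2,"ty":-6,"tz":10,"ax":0,"ay":0,"az":0},{"jaw":0,"tx":-4,"ty":-11.5,"tz":10,"ax":0,"ay":0,"az":0},{"jaw":0,"tx":-4,"ty":-11.5,"tz":10,"ax":0,"ay":0,"az":0},{"jaw":0,"tx":-4,"ty":-11.5,"tz":10,"ax":0,"ay":0,"az":0}]' >/dev/null; python3 st.py; python3 - <<'E'
from h import *
c=np.array([.4958,.0459]);a=np.radians(70.8);e=np.array([np.cos(a),np.sin(a)]);n=np.array([-e[1],e[0]])
im=grab('wrist');cv2.imwrite('pics/w4.png',im['pixels'])
W=pts(im);hsv=cv2.cvtColor(im['pixels'],cv2.COLOR_BGR2HSV);z=W[...,2]
f=(hsv[...,1]>50)&(abs(z-.091)<.01)&(np.hypot(W[...,0]-c[0],W[...,1]-c[1])<.12);Q=W[f];p=(Q[:,:2]-c)@e*1e3;q=(Q[:,:2]-c)@n*1e3
print('lid p',p.min(),p.max(),'q',q.min(),q.max(),'z',np.median(Q[:,2]))
A=np.c_[p,q,np.ones(len(p))];print(np.linalg.lstsq(A,Q[:,2]*1e3,rcond=None)[0])
E
```

```text
t 10.775 p [ 0.4534 -0.0671  0.1972] yaw of tool y -19.3 z [ 0.     0.001 -1.   ] F [-0.2  0.4  0.5] q [-0.3   0.12  1.79  0.    1.22  0.04] w 0.0424
lid p -74.84324785990192 34.20292516933334 q -53.40015495104294 59.223361012495154 z 0.09181360782991276
[9.55985023e-04 2.29126003e-04 9.18303266e+01]
```

View pics/w4.png

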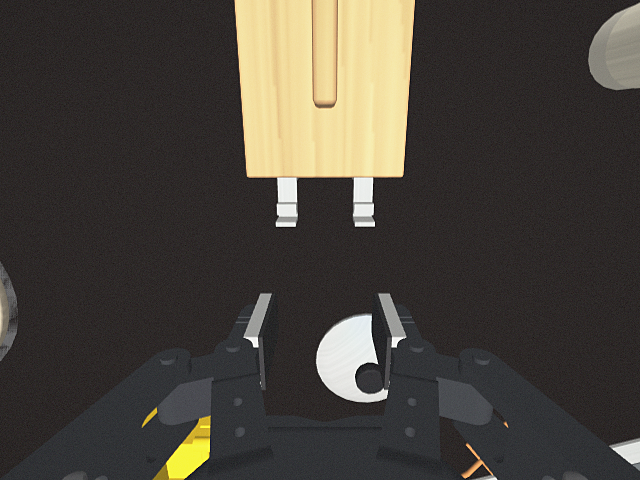

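The wrist view shows the lid seated flat: flange top 6.3 mm above the rim, centred to within a millimetre, with the catch brackets at (287,210) and (364,210). Next I'll turn the gripper 90° and go above the bail's bar to grip it.

```bash
python3 -m pendant '[{"jaw":0.2,"tx":0,"ty":0,"tz":6,"ax":0,"ay":0,"az":10},{"jaw":0.2,"tx":0,"ty":0,"tz":12,"ax":0,"ay":0,"az":20},{"jaw":0.2,"tx":1,"ty":3,"tz":17,"ax":0,"ay":0,"az":30},{"jaw":0.2,"tx":3,"ty":8,"tz":17,"ax":0,"ay":0,"az":40},{"jaw":0.2,"tx":5,"ty":13,"tz":17,"ax":0,"ay":0,"az":50},{"jaw":0.2,"tx":6.5,"ty":18,"tz":17,"ax":0,"ay":0,"az":60},{"jaw":0.2,"tx":8,"ty":23,"tz":17,"ax":0,"ay":0,"az":70},{"jaw":0.2,"tx":9.4,"ty":26.8,"tz":17,"ax":0,"ay":0,"az":80},{"jaw":0.2,"tx":9.4,"ty":26.8,"tz":17,"ax":0,"ay":0,"az":90},{"jaw":0.2,"tx":9.4,"ty":26.8,"tz":17,"ax":0,"ay":0,"az":90}]' >/dev/null
python3 -m pendant '[{"jaw":0.2,"tx":0,"ty":0,"tz":0,"ax":0,"ay":0,"az":0},{"jaw":0.2,"tx":0,"ty":0,"tz":0,"ax":0,"ay":0,"az":0},{"jaw":0.2,"tx":0,"ty":0,"tz":0,"ax":0,"ay":0,"az":0}]' >/dev/null
python3 st.py; python3 - <<'E'
from h import *
C=np.array([.4934,.0471]);a=np.radians(70.7);e=np.array([np.cos(a),np.sin(a)]);n=np.array([-e[1],e[0]])
im=grab('wrist');cv2.imwrite('pics/w5.png',im['pixels']);W=pts(im);z=W[...,2]
Q=W[(z>.255)&(z<.30)];p=(Q[:,:2]-C)@e*1e3;q=(Q[:,:2]-C)@n*1e3
for lo in range(-60,61,10):
    k=(q>lo)&(q<lo+10)&(p>120)&(p<200)
    if k.sum()>5:print(lo,k.sum(),'p',p[k].min().round(1),p[k].max().round(1),'z',(Q[k,2].max()*1e3).round(1),(np.median(Q[k,2])*1e3).round(1))
E
```

```text
t 12.45 p [0.5473 0.2004 0.3676] yaw of tool y 70.7 z [ 0.  0. -1.] F [ 1.3 -0.8 -0.3] q [ 0.23  0.25  1.22  0.    1.68 -1.  ] w 0.0509
-50 117 p 153.8 167.9 z 276.3 272.1
-40 158 p 155.4 168.7 z 276.4 274.2
-30 137 p 161.2 168.6 z 276.6 274.7
-20 142 p 161.2 168.6 z 276.7 274.7
-10 138 p 161.2 168.5 z 276.9 274.8
0 148 p 161.3 168.5 z 277.2 274.7
10 153 p 161.3 168.4 z 276.5 274.7
20 154 p 161.3 168.3 z 276.4 274.8
30 164 p 156.2 168.3 z 276.7 274.8
40 225 p 153.3 168.2 z 277.0 271.7
```

View pics/w5.png

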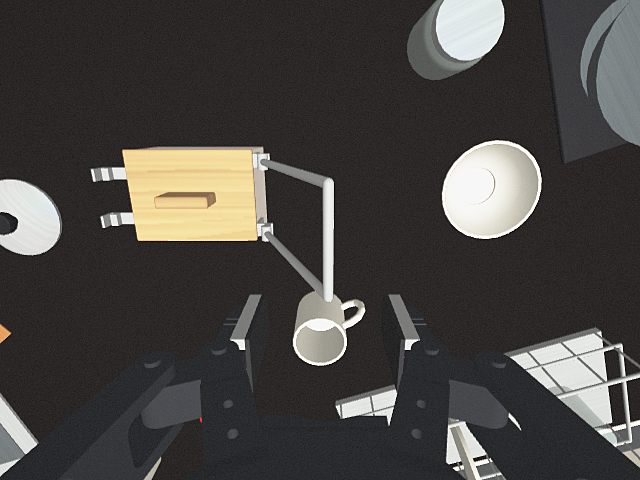

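The bar runs (328,183)-(328,300), centred at p=165 mm, z=272 mm, so the bail radius comes to 189 mm as it should. Descend and grip lightly.

```bash
python3 -m pendant '[{"jaw":0.2,"tx":0.1,"ty":0.2,"tz":-4,"ax":0,"ay":0,"az":0},{"jaw":0.2,"tx":0.1,"ty":0.2,"tz":-8,"ax":0,"ay":0,"az":0},{"jaw":0.2,"tx":0.1,"ty":0.2,"tz":-11,"ax":0,"ay":0,"az":0},{"jaw":0.2,"tx":0.1,"ty":0.2,"tz":-11.4,"ax":0,"ay":0,"az":0},{"jaw":0.2,"tx":0.1,"ty":0.2,"tz":-11.4,"ax":0,"ay":0,"az":0},{"jaw":-1,"tx":0.1,"ty":0.2,"tz":-11.4,"ax":0,"ay":0,"az":0},{"jaw":-1,"tx":0.1,"ty":0.2,"tz":-11.4,"ax":0,"ay":0,"az":0},{"jaw":-1,"tx":0.1,"ty":0.2,"tz":-11.4,"ax":0,"ay":0,"az":0},{"jaw":-1,"tx":0.1,"ty":0.2,"tz":-11.4,"ax":0,"ay":0,"az":0},{"jaw":-1,"tx":0.1,"ty":0.2,"tz":-11.4,"ax":0,"ay":0,"az":0}]' 20; python3 st.py
python3 - <<'E'
# shifts in cm along arc from 113 deg, radius .188
import numpy as np
a=np.radians(70.7);e=np.array([np.cos(a),np.sin(a)])
r=18.8;t0=np.radians(113)
for d in list(range(106,10,-6))+[14,12]:
    t=np.radians(d);dp=-r*(np.cos(t)-np.cos(t0));print(d,(dp*e).round(2),round(r*(np.sin(t)-np.sin(t0)),2))
E
```

```text
clock: 13.75
position: [0.549, 0.2032, 0.2542]
ee_rot: [0.001, 0.167, 0.986, 0.001]
contact_force: [0.3, 1.7, 5.0]
width: 0.0074
gripper_force: 20.0
t 13.75 p [0.549  0.2032 0.2542] yaw of tool y 70.78 z [ 0.002  0.001 -1.   ] F [0.3 1.7 5. ] q [ 0.24  0.28  1.44  0.    1.42 -1.  ] w 0.0074
106 [-0.72 -2.04] 0.77
100 [-1.35 -3.85] 1.21
94 [-1.99 -5.7 ] 1.45
88 [-2.64 -7.55] 1.48
82 [-3.29 -9.4 ] 1.31
76 [ -3.93 -11.23] 0.94
70 [ -4.55 -13.  ] 0.36
64 [ -5.15 -14.71] -0.41
58 [ -5.72 -16.34] -1.36
52 [ -6.25 -17.86] -2.49
46 [ -6.74 -19.26] -3.78
40 [ -7.19 -20.53] -5.22
34 [ -7.58 -21.64] -6.79
28 [ -7.91 -22.6 ] -8.48
22 [ -8.19 -23.38] -10.26
16 [ -8.4  -23.99] -12.12
14 [ -8.46 -24.15] -12.76
12 [ -8.51 -24.29] -13.4
```

```bash
python3 -m pendant '[{"jaw":-1,"tx":-0.7,"ty":-2.0,"tz":0.8,"ax":0,"ay":0,"az":0},{"jaw":-1,"tx":-1.35,"ty":-3.85,"tz":1.2,"ax":0,"ay":0,"az":0},{"jaw":-1,"tx":-2.0,"ty":-5.7,"tz":1.45,"ax":0,"ay":0,"az":0},{"jaw":-1,"tx":-2.65,"ty":-7.55,"tz":1.5,"ax":0,"ay":0,"az":0},{"jaw":-1,"tx":-3.3,"ty":-9.4,"tz":1.3,"ax":0,"ay":0,"az":0},{"jaw":-1,"tx":-3.95,"ty":-11.25,"tz":0.95,"ax":0,"ay":0,"az":0},{"jaw":-1,"tx":-4.55,"ty":-13.0,"tz":0.35,"ax":0,"ay":0,"az":0},{"jaw":-1,"tx":-4.55,"ty":-13.0,"tz":0.35,"ax":0,"ay":0,"az":0},{"jaw":-1,"tx":-4.55,"ty":-13.0,"tz":0.35,"ax":0,"ay":0,"az":0}]'; python3 st.py
```

```text
clock: 14.88
position: [0.5029, 0.0717, 0.2567]
ee_rot: [-0.0, 0.167, 0.986, -0.001]
contact_force: [1.2, -2.2, 4.3]
width: 0.0069
gripper_force: 20.8
t 14.875 p [0.5029 0.0717 0.2567] yaw of tool y 70.74 z [-0.    -0.001 -1.   ] F [ 1.2 -2.2  4.3] q [ 0.01  0.16  1.6  -0.    1.39 -1.23] w 0.0069
```

```bash
python3 -m pendant '[{"jaw":-1,"tx":-0.6,"ty":-1.7,"tz":-0.75,"ax":0,"ay":0,"az":0},{"jaw":-1,"tx":-1.15,"ty":-3.35,"tz":-1.7,"ax":0,"ay":0,"az":0},{"jaw":-1,"tx":-1.7,"ty":-4.85,"tz":-2.85,"ax":0,"ay":0,"az":0},{"jaw":-1,"tx":-2.2,"ty":-6.25,"tz":-4.15,"ax":0,"ay":0,"az":0},{"jaw":-1,"tx":-2.65,"ty":-7.55,"tz":-5.55,"ax":0,"ay":0,"az":0},{"jaw":-1,"tx":-3.05,"ty":-8.65,"tz":-7.15,"ax":0,"ay":0,"az":0},{"jaw":-1,"tx":-3.35,"ty":-9.6,"tz":-8.85,"ax":0,"ay":0,"az":0},{"jaw":-1,"tx":-3.65,"ty":-10.4,"tz":-10.6,"ax":0,"ay":0,"az":0},{"jaw":-1,"tx":-3.85,"ty":-11.0,"tz":-12.5,"ax":0,"ay":0,"az":0},{"jaw":-1,"tx":-3.85,"ty":-11.0,"tz":-12.5,"ax":0,"ay":0,"az":0}]'; python3 st.py
python3 -m pendant '[{"jaw":-0.3,"tx":0,"ty":0,"tz":0,"ax":0,"ay":0,"az":0},{"jaw":-0.3,"tx":0,"ty":0,"tz":0,"ax":0,"ay":0,"az":0},{"jaw":-0.3,"tx":0,"ty":0,"tz":0,"ax":0,"ay":0,"az":0},{"jaw":-0.3,"tx":0,"ty":0,"tz":4,"ax":0,"ay":0,"az":0},{"jaw":-0.3,"tx":0,"ty":0,"tz":8,"ax":0,"ay":0,"az":0},{"jaw":-1,"tx":0,"ty":0,"tz":8,"ax":0,"ay":0,"az":0},{"jaw":-1,"tx":0,"ty":0,"tz":8,"ax":0,"ay":0,"az":0},{"jaw":-1,"tx":0,"ty":0,"tz":8,"ax":0,"ay":0,"az":0}]'; python3 st.py; python3 - <<'E'
from h import *
C=np.array([.4934,.0471]);a=np.radians(70.7);e=np.array([np.cos(a),np.sin(a)]);n=np.array([-e[1],e[0]])
t=manip.get_state()['position'][:2]-C;print('tcp pq',t@e,t@n)
im=grab('wrist');cv2.imwrite('pics/w6.png',im['pixels']);W=pts(im);z=W[...,2]
Q=W[(z>.105)&(z<.20)];p=(Q[:,:2]-C)@e*1e3;q=(Q[:,:2]-C)@n*1e3
for lo in range(-60,61,10):
    k=(q>lo)&(q<lo+10)&(p>-115)&(p<-80)
    if k.sum()>5:print(lo,k.sum(),'p',p[k].min().round(1),p[k].max().round(1),'z',(Q[k,2].max()*1e3).round(1),(np.median(Q[k,2])*1e3).round(1))
E
```

```text
clock: 16.12
position: [0.4639, -0.0382, 0.1299]
ee_rot: [-0.001, 0.167, 0.986, -0.0]
contact_force: [3.0, -3.0, -0.3]
width: 0.0073
gripper_force: 21.3
t 16.125 p [ 0.4639 -0.0382  0.1299] yaw of tool y 70.73 z [-0.001  0.    -1.   ] F [ 3.  -3.  -0.3] q [-0.23  0.2   1.89 -0.    1.06 -1.47] w 0.0073
clock: 17.12
position: [0.4633, -0.0369, 0.2105]
ee_rot: [-0.001, 0.167, 0.986, 0.0]
contact_force: [-0.3, -1.4, -0.1]
width: 0.0001
gripper_force: 0.0
t 17.125 p [ 0.4633 -0.0369  0.2105] yaw of tool y 70.79 z [-0.003  0.001 -1.   ] F [-0.3 -1.4 -0.1] q [-0.23  0.12  1.76  0.    1.26 -1.47] w 0.0001
tcp pq -0.08926133420231638 0.0006008837556673896
-20 142 p -94.3 -86.6 z 156.0 154.3
-10 196 p -94.2 -86.7 z 156.3 154.2
0 198 p -94.2 -86.7 z 156.3 154.3
10 202 p -94.1 -86.7 z 156.8 154.2
20 212 p -94.0 -86.8 z 156.3 154.3
30 230 p -93.9 -80.3 z 156.2 154.2
40 295 p -94.4 -80.3 z 155.9 153.2
```

View pics/w6.png

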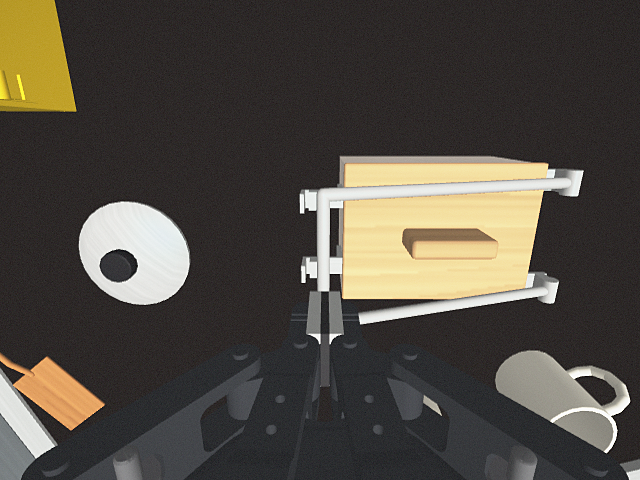

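The bar (323,190 to 323,290) is held at θ≈16°, p=-90, z=151 mm, above the catch. Pressing it down with closed fingertips.

```bash
python3 -m pendant '[{"jaw":-1,"tx":-0.1,"ty":-0.3,"tz":-4.5,"ax":0,"ay":0,"az":0},{"jaw":-1,"tx":-0.1,"ty":-0.4,"tz":-6,"ax":0,"ay":0,"az":0},{"jaw":-1,"tx":-0.2,"ty":-0.5,"tz":-7.5,"ax":0,"ay":0,"az":0},{"jaw":-1,"tx":-0.2,"ty":-0.65,"tz":-8.7,"ax":0,"ay":0,"az":0},{"jaw":-1,"tx":-0.25,"ty":-0.75,"tz":-9.7,"ax":0,"ay":0,"az":0},{"jaw":-1,"tx":-0.25,"ty":-0.8,"tz":-10.4,"ax":0,"ay":0,"az":0},{"jaw":-1,"tx":-0.25,"ty":-0.8,"tz":-10.4,"ax":0,"ay":0,"az":0},{"jaw":-1,"tx":-0.25,"ty":-0.8,"tz":-10.4,"ax":0,"ay":0,"az":0}]' >/dev/null; python3 st.py
python3 -m pendant '[{"jaw":-1,"tx":0,"ty":0,"tz":-0.2,"ax":0,"ay":0,"az":0},{"jaw":-1,"tx":0,"ty":0,"tz":-0.4,"ax":0,"ay":0,"az":0},{"jaw":-1,"tx":0,"ty":0,"tz":-0.4,"ax":0,"ay":0,"az":0},{"jaw":-1,"tx":0,"ty":0,"tz":-0.4,"ax":0,"ay":0,"az":0}]' >/dev/null; python3 st.py
```

```text
t 18.175 p [ 0.4623 -0.0453  0.1082] yaw of tool y 70.78 z [ 0.001 -0.    -1.   ] F [-0.5 -0.3  0. ] q [-0.25  0.22  1.92  0.    1.   -1.48] w 0.0004
t 18.675 p [ 0.4618 -0.0452  0.1038] yaw of tool y 70.78 z [-0.  0. -1.] F [-0.6 -0.4 -0.3] q [-0.25  0.23  1.93  0.    0.99 -1.48] w -0.0001
```

```bash
python3 -m pendant '[{"jaw":-1,"tx":0,"ty":0,"tz":-0.15,"ax":0,"ay":0,"az":0},{"jaw":-1,"tx":0,"ty":0,"tz":-0.3,"ax":0,"ay":0,"az":0},{"jaw":-1,"tx":0,"ty":0,"tz":-0.4,"ax":0,"ay":0,"az":0},{"jaw":-1,"tx":0,"ty":0,"tz":-0.4,"ax":0,"ay":0,"az":0},{"jaw":-1,"tx":0,"ty":0,"tz":-0.4,"ax":0,"ay":0,"az":0}]' >/dev/null; python3 st.py
python3 - <<'E'
from h import *
C=np.array([.4934,.0471]);a=np.radians(70.7);e=np.array([np.cos(a),np.sin(a)]);n=np.array([-e[1],e[0]])
im=grab('wrist');cv2.imwrite('pics/w7.png',im['pixels']);W=pts(im);z=W[...,2]
Q=W[(z>.08)&(z<.20)];p=(Q[:,:2]-C)@e*1e3;q=(Q[:,:2]-C)@n*1e3
for lo in range(-60,61,10):
    k=(q>lo)&(q<lo+10)&(p>-110)&(p<-78)
    if k.sum()>5:print(lo,k.sum(),'p',p[k].min().round(1),p[k].max().round(1),'z',(Q[k,2].max()*1e3).round(1),(np.median(Q[k,2])*1e3).round(1))
E
```

```text
t 19.3 p [ 0.4621 -0.0453  0.1014] yaw of tool y 70.78 z [ 0.001 -0.    -1.   ] F [-2.8  0.5 12.6] q [-0.25  0.23  1.93 -0.    0.98 -1.48] w 0.0001
-50 18 p -100.1 -95.7 z 102.8 102.1
-30 21 p -78.9 -78.1 z 85.5 84.5
-20 82 p -100.7 -95.2 z 156.6 140.3
-10 738 p -102.1 -93.8 z 166.6 149.9
0 3838 p -110.0 -78.0 z 192.1 146.7
10 15940 p -110.0 -78.0 z 199.8 181.9
20 1227 p -109.6 -78.0 z 199.8 85.5
30 1028 p -108.0 -78.0 z 104.3 100.0
40 980 p -101.5 -78.0 z 103.9 101.9
```

View pics/w7.png

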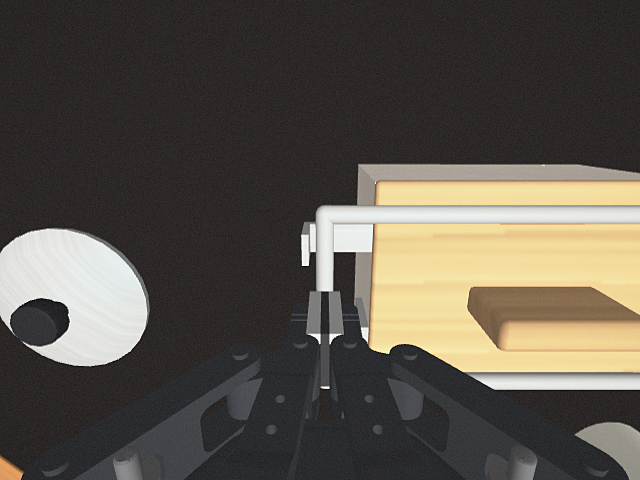

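The bar lies inside the lips at (325,250), its top at 102 mm and p=-98, with 12.6 N of resistance: it's home. Retreat, verify, hand in.

```bash
python3 -m pendant '[{"jaw":-1,"tx":0,"ty":0,"tz":2,"ax":0,"ay":0,"az":0},{"jaw":-1,"tx":0,"ty":0,"tz":7,"ax":0,"ay":0,"az":0},{"jaw":-1,"tx":0,"ty":0,"tz":13,"ax":0,"ay":0,"az":0},{"jaw":-1,"tx":0,"ty":0,"tz":16,"ax":0,"ay":0,"az":0},{"jaw":-1,"tx":0,"ty":0,"tz":16,"ax":0,"ay":0,"az":0},{"jaw":-1,"tx":0,"ty":0,"tz":16,"ax":0,"ay":0,"az":0},{"jaw":-1,"tx":0,"ty":0,"tz":16,"ax":0,"ay":0,"az":0}]' >/dev/null; python3 st.py
python3 - <<'E'
from h import *
C=np.array([.4934,.0471]);a=np.radians(70.7);e=np.array([np.cos(a),np.sin(a)]);n=np.array([-e[1],e[0]])
im=grab('wrist');W=pts(im);z=W[...,2]
Q=W[(z>.08)&(z<.20)];p=(Q[:,:2]-C)@e*1e3;q=(Q[:,:2]-C)@n*1e3
for lo in range(-20,20,10):
    k=(q>lo)&(q<lo+10)&(p>-110)&(p<-85)
    if k.sum()>5:print('bar',p[k].min().round(1),p[k].max().round(1),'z',(Q[k,2].max()*1e3).round(1))
hsv=cv2.cvtColor(im['pixels'],cv2.COLOR_BGR2HSV);f=(hsv[...,1]>50)&(abs(z-.091)<.01);Q=W[f];p=(Q[:,:2]-C)@e*1e3;q=(Q[:,:2]-C)@n*1e3;k=(abs(p)<85)&(abs(q)<65)
print('lid p',p[k].min(),p[k].max(),'q',q[k].min(),q[k].max(),'z',np.median(Q[k,2]),np.linalg.lstsq(np.c_[p[k],q[k],np.ones(k.sum())],Q[k,2]*1e3,rcond=None)[0])
E
```

```text
t 20.225 p [ 0.4609 -0.045   0.2581] yaw of tool y 70.77 z [-0.004  0.001 -1.   ] F [-0.7 -0.4 -0.1] q [-0.25  0.09  1.67  0.    1.38 -1.48] w -0.0002
bar -101.1 -94.7 z 104.3
bar -101.0 -94.7 z 104.1
bar -101.0 -93.8 z 103.9
bar -100.9 -93.8 z 103.8
lid p -75.24093794479485 77.24468293121232 q -55.22807213179007 55.83274490482947 z 0.09188546066456804 [ 1.26033069e-03 -3.24085413e-03  9.19889314e+01]
```

```bash
python3 -c "
from rig import manip
print(manip.sign_off())"
```

```text
the job is handed in; nothing more can be done
None
```

The job is handed in: the last measurements show the lid seated flat in the white box to about 1 mm, handle up, and the bail's bar home in its catch; I did not check whether the other kitchen things had moved.

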